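# Release and hold open the gate of a bench-top sample cage

### The job

Open the sample cage so that a colleague can slide the tube rack out: squeeze the catch with the two round pins first, pinching its pins towards each other until it lets go, and then squeeze the catch with the two flat plates the same way. Then take the gate by its upright post, swing it out past its detent until it stands about square to the cage's front, and finish while still holding it there, since it springs back if let go. Leave everything else on the bench where it is.

Things in the scene. Friction and masses are not known exactly. Their poses are not given: they have to be found in the camera images.
- cage: The sample cage: white open-topped box 175 x 236 mm, 110 mm high, screwed to the bench, with a green tube rack inside. Origin: centre of its underside. Its gate closes the -x side of its own frame; its +y end carries the gate's hinge. An aluminium header rail (top at 110 mm above the bench) runs along y over the gate and carries the two catches 100 mm apart, at y = +50 and -50 mm; which catch is at which end varies.
- round_slide (a joint): Slide of the round catch (the first to be released), in m: 0 latched, limit 0.020. It grows as the sliding tab moves along the cage's -y, towards the fixed tab; released from 0.009 on. Slides with about 4 N of friction, no spring: it stays where it is left. The steel hook that it carries holds a keeper on the gate until it is released. Starts between 0 and 0.002.
- round_slide_tab (a point): Centre of the gripping height of the round catch's sliding tab. The catch has two steel tabs, round upright pins 12 mm in diameter (pin centres 28 mm apart while latched); the pair measures 40 mm over its outer faces while latched. They stand 44 mm above the catch's base (tops 158 mm, bases 114 mm above the bench; this point is 138 mm above the bench). It is the one on the cage's +y side, and it has a hook reaching forward over the gate.
- round_fixed_tab (a point): The same point on the round catch's fixed tab, the one on the cage's -y side. The catch is squeezed by pinching both tabs' outer faces from above along the line between these points; as only one tab moves, centre the fingers where the middle will be after some 14 mm of slide, that is 7 mm nearer the fixed tab than the latched middle (then the outer faces are 26 mm apart). A pinch of 10 to 20 N is plenty; anything from 9 mm of slide to the limit will do.
- round_fixed: The round catch's fixed tab as a body; its origin lies on the catch's base, at the latched middle between the tabs; axes as the cage's.
- flat_slide (a joint): Slide of the flat catch (the second to be released), in m: 0 latched, limit 0.020. It grows as the sliding tab moves along the cage's -y, towards the fixed tab; released from 0.009 on. Slides with about 4 N of friction, no spring: it stays where it is left. The steel hook that it carries holds a keeper on the gate until it is released. Starts between 0 and 0.002.
- flat_slide_tab (a point): Centre of the gripping height of the flat catch's sliding tab. The catch has two steel tabs, flat upright plates 8 mm thick and 26 mm broad (plate centres 32 mm apart while latched); the pair measures 40 mm over its outer faces while latched. They stand 44 mm above the catch's base (tops 158 mm, bases 114 mm above the bench; this point is 138 mm above the bench). It is the one on the cage's +y side, and it has a hook reaching forward over the gate.
- flat_fixed_tab (a point): The same point on the flat catch's fixed tab, the one on the cage's -y side. The catch is squeezed by pinching both tabs' outer faces from above along the line between these points; as only one tab moves, centre the fingers where the middle will be after some 14 mm of slide, that is 7 mm nearer the fixed tab than the latched middle (then the outer faces are 26 mm apart). A pinch of 10 to 20 N is plenty; anything from 9 mm of slide to the limit will do.
- flat_fixed: The flat catch's fixed tab as a body; its origin lies on the catch's base, at the latched middle between the tabs; axes as the cage's.
- gate (a joint): Gate angle in rad: 0 shut, grows as the gate swings out from the cage's -x side (clockwise seen from above), end stop at 1.65. Needs both catches released. A ball detent must be forced between 0.33 and 0.87 rad (about 4 N at the post, hardest at the start, then it snaps ahead); a spring always pulls the gate back (about 2.5 N at the post when wide). The aluminium gate is 221 mm wide and 100 mm high, its keepers 126 mm.
- gate_post (a point): Centre of the gripping part of the gate's post: a round upright steel pin 14 mm in diameter, top 170 mm above the bench, this point 150 mm above the bench, free from 130 mm up. It stands 40 mm in front of the gate, 153 mm from the hinge axis.
- gate_hinge (a point): Point on the gate's vertical hinge axis, at the same height as gate_post.
- reagent: Bystander, leave alone: white reagent bottle, 50 mm diameter, 105 mm high, beside the cage. Origin: centre of its underside.
- jar: Bystander, leave alone: small amber jar, 40 mm diameter, 55 mm high, in front of the cage, just outside the gate's swing. Origin: centre of its underside.
- beaker: Bystander, leave alone: white plastic beaker, 64 mm diameter, 85 mm high, beside the cage. Origin: centre of its underside.
- rack: Bystander, leave alone: green tube rack 190 x 85 x 50 mm. Origin: centre of its underside.
- drum: Bystander, leave alone: white drum 110 mm diameter, 150 mm high. Origin: centre of its underside.
- pipette: Bystander, leave alone: white pipette lying on the bench, 210 mm long, 22 mm high. Origin: underside of its handle.
- timer: Bystander, leave alone: square bench timer 65 x 65 x 22 mm. Origin: centre of its underside.

How it is judged:
By the outcome, as a careful person would: the job done as asked, in the order asked, and still so for the second after the job is handed in, while the arm keeps its last pose, push and grip.
It also fails if it takes over 67 s, if anything falls off the work surface, if the arm or the gripper's body presses on something with over 40 N, if the wrist force passes 120 N, or if a joint passes its speed limit or range.

### The arm

A 6-joint arm with a two-finger parallel gripper is mounted at the origin on the work surface. World frame = base frame: x ahead of the robot, y to its left, z up, the work surface at z = 0. Lengths are in m, angles in rad, forces in N, time in s.
With the tool pointing down it reaches from about 0.25 to 0.8 m from the base axis. Payload 8.5 kg.
Tool frame: the origin (TCP) lies on the centre line of the jaws, within the pads' length; the fingertips stand 22 mm ahead of it and the grasp point (between the pads) lies 3 mm ahead of it (robot.nose_length is the distance from the TCP to the fingertips, in m); z points along the fingers, y is the line along which they close (so a half turn about z gives the same grasp; the last joint's range is limited). The gripper opens to 85 mm and grips with 20 to 120 N. Pads are 22 mm wide; open, the fingers measure 114 mm over their backs; the gripper's body (76 mm by 85 mm) begins 54 mm behind the grasp point. The pads swing forward as they close: fully open they stand 13 mm farther back than shut.
Start: joints at [1.141, 0.238, -0.013, 1.319, 0, 1.571], TCP at [0.219, 0.477, 0.253] pointing down, gripper open.
Joint ranges: [-2.66, 2.66], [-1.03, 1.9], [-1.14, 1.46], [-1.82, 2.27], [-1.45, 1.34], [-3.14, 3.14]. Speed limits (rad/s): [2.22, 2.22, 2.79, 3.14, 3.14, 3.14].

### API

Orientations are given as a 3x3 rotation matrix whose columns are the frame's x, y, z axes.
In Python, from station import robot gives the robot as it stands.
- The arm moves only by the tool carry_out, never from a script. Its argument "commands" is one flat list of numbers, 7 for each row, row after row: the shift along the world's x, y, z in m, then the turn, a rotation vector about the world's x, y, z in rad, then the opening in per cent of the stroke, from 0 (shut) to 100 (fully open). In form: [tx, ty, tz, ax, ay, az, gripper, tx, ty, tz, ax, ay, az, gripper, ...]. A call has 1 to 8 rows; each row shifts and turns the commanded pose from where the row before left it; what a row does not reach is not made up. A row lasts 1/8 s, in which the tool goes at most 62.5 mm and 10.7 degrees, less where a joint would pass 70% of its speed; a pose out of reach is approached as far as the arm can. A call is refused whole if a number of a shift passes 0.0625 or a number of a turn 0.188, either way. A call with a gripper value outside its range is refused whole. The fingers move at their own pace and stop on an object; "squeeze" is the grip in N (left out, the last holds). Time passes only in rows, so rows that do not move let the fingers close. It gives the time, the measured TCP pose, the force, the opening and the grip force at its end, in the units of the state.
- robot.read_state(): the state, without advancing time (a new reading comes with each control period).
- robot.grab_frame(name): name is "scene" or "top" or "wrist"; returns a dict with "frame" (420x560x3 uint8, red, green, blue), "range_z" (420x560 float32, m along the optical axis (not along the pixel's ray), 0 where there is no reading), "camera_matrix" (3x3 intrinsics, pixels), "xyz" and "attitude" of the camera in the world. Camera axes: x right, y up, looking along -z (the intrinsics and any distortion apply to the point x, -y, -z); pixel columns grow to the right and rows downward; lengths in m; the calibration is good to about 2 mm. The wrist camera is an equidistant fisheye: a pixel r from the principal point sees the ray r / f radians off the axis. A picture is of the moment at which its call begins.
- robot.sign_off(): hands the job in; it is judged then, once.
The state is a dict: "time": time; "joint_pos": joint angles; "qd": joint speeds; "joint_efforts": joint torques, N m; "position": TCP position; "orientation": TCP orientation; "force": force on the tool from outside, world axes, zero at the start; "moment": the same for the moment, N m; "grip_width": finger opening in m; "finger_force": force on a finger pad.
Only numpy, scipy, OpenCV 4.12 (cv2) and the standard library are available. Lean on these libraries where they do the work, as an engineer would, in place of code of your own. Each camera call takes 0.05 s, during which the arm holds its last target. There are 200 camera calls.

## Working session

There is one attempt and no reset: what is moved stays moved. The work goes in short steps, Python scripts to look and compute and a tool call to move; the robot and the scene stay as the last step left them, time stands still between calls to the robot, and variables do not carry over. Pictures are saved under pics/ and viewed, at most 10 in all, crops included, and the job is handed in when it is done.

Besides the shell and the picture viewer there is one more tool, called after "Emit:" as a command line: name --argument value ..., lists and objects as JSON in quotes. carry_out: Moves the arm, as the interface text tells. Its arguments: {"type":"object","properties":{"commands":{"type":"array","items":{"type":"number"}},"squeeze":{"type":"number"}},"required":["commands"]}

```bash
ls; mkdir -p pics; cat > h.py <<'E'
import numpy as np, cv2
from station import robot
def grab(n):
    return robot.grab_frame(n)
def cloud(f):
    K=np.array(f["camera_matrix"]);z=f["range_z"];h,w=z.shape
    u,v=np.meshgrid(np.arange(w),np.arange(h))
    p=np.stack([(u-K[0,2])/K[0,0]*z,-(v-K[1,2])/K[1,1]*z,-z],-1)
    return p@np.array(f["attitude"]).T+np.array(f["xyz"])
def save(f,n): cv2.imwrite("pics/"+n,f["frame"][:,:,::-1])
E
python3 - <<'E'
from h import *
s=robot.read_state(); print(s)
a=grab("top"); b=grab("scene"); save(a,"top.png"); save(b,"scene.png")
for f in (a,b): print(f["xyz"],f["attitude"],f["camera_matrix"],[k for k in f])
np.savez("f.npz",t=cloud(a),s=cloud(b),tr=a["frame"],sr=b["frame"],tz=a["range_z"],sz=b["range_z"])
E
```

```text
pics
{'time': 0.0, 'joint_pos': array([ 1.14101398e+00,  2.38770688e-01, -1.42531985e-02,  1.31918709e+00,
        8.87707240e-06,  1.57079085e+00]), 'qd': array([-0.00273873, -0.00026182,  0.00181791,  0.00026002,  0.00073517,
       -0.00046918]), 'joint_efforts': array([-7.20128373e-04, -5.38788772e+01,  3.46437764e+01,  1.83649140e-02,
       -1.23588025e-04,  8.93618534e-06]), 'position': array([0.21859313, 0.47691128, 0.2526833 ]), 'orientation': array([[-9.09058741e-01,  4.16667551e-01, -5.97514006e-04],
       [ 4.16667980e-01,  9.09057837e-01, -1.28229321e-03],
       [ 8.88481595e-06, -1.41464481e-03, -9.99998999e-01]]), 'force': array([-0.23491809,  0.0440163 , -1.08495407]), 'moment': array([-0.01022234, -0.0112035 , -0.02145318]), 'finger_force': 0.0, 'grip_width': 0.08542581399167457}
[0.27847692 0.0157676  1.49980087] [[ 0.00173004  0.98080829 -0.19496692]
 [-0.99998059  0.00286392  0.00553401]
 [ 0.00598617  0.19495356  0.98079421]] [[483.53220471   0.         277.5623313 ]
 [  0.         483.53220471 211.87562483]
 [  0.           0.           1.        ]] ['frame', 'range_z', 'camera_matrix', 'xyz', 'attitude']
[ 1.27095393 -0.64633508  0.83801225] [[ 0.65432346 -0.4564425   0.60292707]
 [ 0.7561289   0.38288044 -0.53072748]
 [ 0.0113976   0.80315803  0.59565702]] [[391.78506491   0.         281.22834717]
 [  0.         391.78506491 209.15468826]
 [  0.           0.           1.        ]] ['frame', 'range_z', 'camera_matrix', 'xyz', 'attitude']
```

View pics/top.png

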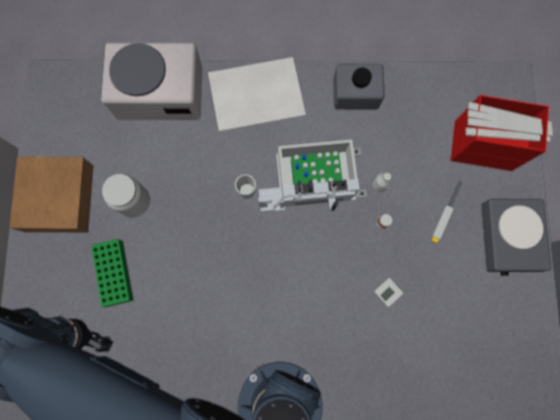

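View pics/scene.png

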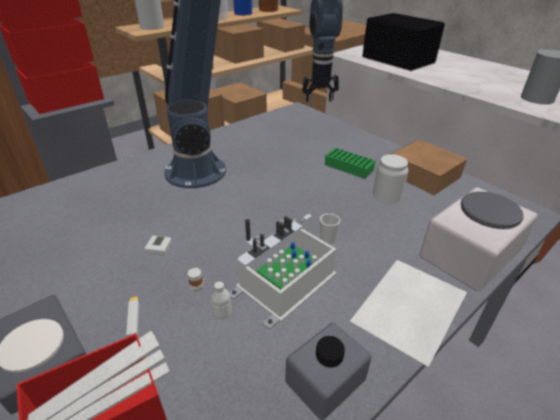

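The top view shows the cage at about (280–358, 140–200) with its gate towards the robot, the hinge at the left end (270, 200), the catches on the rail near (305, 188) and (338, 186), and the post at (332, 204). The jar is at (385, 220), the reagent bottle at (382, 181) and the beaker at (245, 185).

```bash
python3 - <<'E'
from h import *
d=np.load("f.npz")
a=d["tr"][125:225,235:400]; b=d["sr"][205:335,180:350]
cv2.imwrite("pics/c1.png",cv2.resize(a[:,:,::-1],None,fx=4.8,fy=4.8,interpolation=cv2.INTER_CUBIC))
cv2.imwrite("pics/c2.png",cv2.resize(b[:,:,::-1],None,fx=4.5,fy=4.5,interpolation=cv2.INTER_CUBIC))
# height-map clusters
for k in "ts":
    P=d[k].reshape(-1,3); z=d[k+"z"].reshape(-1)
    m=(z>0)&(P[:,0]>.3)&(P[:,0]<.75)&(P[:,1]>-.3)&(P[:,1]<.3)
    for lo,hi in((.135,.165),(.163,.2)):
        q=P[m&(P[:,2]>lo)&(P[:,2]<hi)]; 
        print(k,lo,len(q)); print(np.round(q[np.argsort(q[:,1])],3)[:: max(1,len(q)//40)].tolist())
E
```

```text
t 0.135 119
[[0.643, -0.186, 0.155], [0.633, -0.185, 0.158], [0.632, -0.185, 0.138], [0.633, -0.182, 0.136], [0.635, -0.182, 0.16], [0.633, -0.182, 0.16], [0.635, -0.18, 0.152], [0.64, -0.18, 0.155], [0.642, -0.179, 0.16], [0.633, -0.178, 0.146], [0.639, -0.177, 0.157], [0.631, -0.16, 0.153], [0.633, -0.159, 0.157], [0.636, -0.159, 0.159], [0.63, -0.157, 0.148], [0.631, -0.157, 0.155], [0.639, -0.156, 0.158], [0.564, -0.156, 0.151], [0.565, -0.154, 0.161], [0.639, -0.153, 0.159], [0.635, -0.153, 0.163], [0.564, -0.153, 0.153], [0.631, -0.152, 0.143], [0.633, -0.152, 0.147], [0.636, -0.151, 0.157], [0.565, -0.151, 0.146], [0.567, -0.15, 0.151], [0.569, -0.15, 0.156], [0.573, -0.149, 0.165], [0.615, -0.088, 0.146], [0.625, -0.088, 0.155], [0.633, -0.087, 0.159], [0.618, -0.087, 0.157], [0.629, -0.087, 0.16], [0.616, -0.086, 0.142], [0.639, -0.085, 0.159], [0.621, -0.085, 0.156], [0.618, -0.084, 0.157], [0.626, -0.084, 0.161], [0.617, -0.083, 0.139], [0.62, -0.082, 0.148], [0.625, -0.082, 0.154], [0.63, -0.082, 0.156], [0.627, -0.082, 0.159], [0.64, -0.08, 0.14], [0.612, -0.056, 0.148],
[... 1704 characters left out ...]
.15], [0.632, -0.057, 0.156], [0.635, -0.057, 0.154], [0.64, -0.057, 0.139], [0.631, -0.056, 0.14], [0.635, -0.056, 0.139], [0.638, -0.055, 0.144], [0.64, -0.053, 0.151], [0.633, -0.051, 0.157]]
s 0.163 21
[[0.575, -0.162, 0.164], [0.575, -0.162, 0.168], [0.573, -0.161, 0.17], [0.569, -0.161, 0.167], [0.577, -0.16, 0.168], [0.577, -0.16, 0.164], [0.567, -0.16, 0.169], [0.569, -0.158, 0.169], [0.578, -0.158, 0.167], [0.574, -0.157, 0.168], [0.577, -0.157, 0.17], [0.58, -0.156, 0.164], [0.571, -0.156, 0.169], [0.579, -0.154, 0.169], [0.578, -0.154, 0.166], [0.564, -0.154, 0.167], [0.568, -0.153, 0.17], [0.572, -0.153, 0.168], [0.576, -0.152, 0.17], [0.57, -0.151, 0.17], [0.571, -0.149, 0.169]]
```

View pics/c1.png

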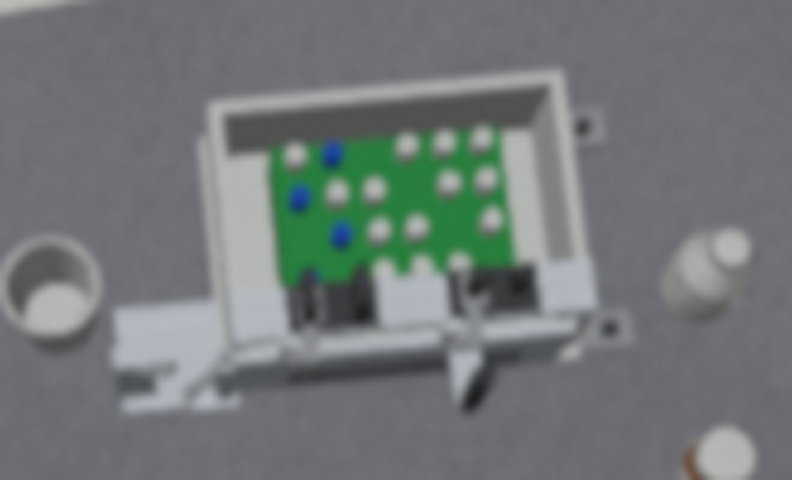

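View pics/c2.png

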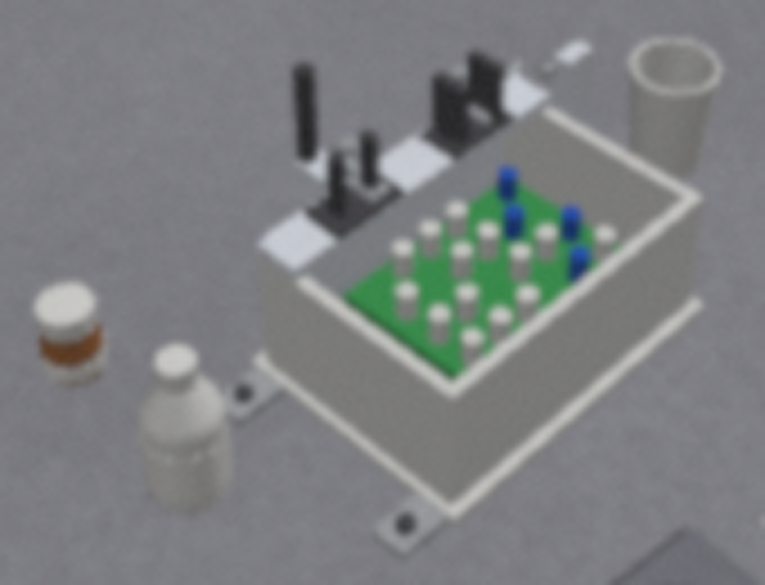

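The crops show the round pins at the right (cage −y) end, the flat plates at the left (+y) end, and the post in front of the round catch. The depth data puts the round pins at about (0.637, −0.183) and (0.636, −0.156), the plates at (0.627, −0.085) and (0.625, −0.054), the post at (0.572, −0.156), and the cage yaw at about 0.1 rad.

Emit:
carry_out --commands '[0.03,-0.047,0.002,0,0,0.0375,100,0.03,-0.047,0.002,0,0,0.0375,100,0.03,-0.047,0.002,0,0,0.0375,100,0.03,-0.047,0.002,0,0,0.0375,100,0.03,-0.047,0.002,0,0,0.0375,100,0.03,-0.047,0.002,0,0,0.0375,100,0.03,-0.047,0.002,0,0,0.0375,100,0.03,-0.047,0.002,0,0,0.0375,100]' --squeeze 20

```text
time: 1.1
position: [0.4594, 0.0995, 0.2692]
orientation: [[-0.992, 0.128, -0.0], [0.128, 0.992, 0.0], [0.0, -0.0, -1.0]]
force: [1.0, 1.0, -0.1]
grip_width: 0.0853
finger_force: 0.0
```

Emit:
carry_out --commands '[0.03,-0.047,0,0,0,0.0375,100,0.03,-0.047,0,0,0,0.0375,100,0.03,-0.047,0,0,0,0.0375,100,0.03,-0.047,0,0,0,0.0375,80,0.02,-0.047,0,0,0,0.0375,68,0.0,-0.03,0,0,0,0.0375,68,0,0,0,0,0,0,68]'

```text
time: 1.98
position: [0.5985, -0.1658, 0.2682]
orientation: [[-0.996, -0.092, -0.002], [-0.092, 0.996, 0.0], [0.002, 0.0, -1.0]]
force: [-0.1, -0.4, -0.6]
grip_width: 0.0582
finger_force: 0.0
```

```bash
cat >> h.py <<'E'
def wcloud(f):
    K=np.array(f["camera_matrix"]);z=f["range_z"];h,w=z.shape
    u,v=np.meshgrid(np.arange(w),np.arange(h))
    a=(u-K[0,2])/K[0,0];b=(v-K[1,2])/K[1,1];r=np.hypot(a,b)+1e-9
    t=np.tan(np.minimum(r,1.5))/r
    p=np.stack([a*t*z,-b*t*z,-z],-1)
    return p@np.array(f["attitude"]).T+np.array(f["xyz"])
E
python3 - <<'E'
from h import *
f=grab("wrist"); save(f,"w1.png"); P=wcloud(f); np.save("w1.npy",P)
print(robot.read_state()["position"],f["xyz"],f["camera_matrix"])
P=P.reshape(-1,3); z=f["range_z"].reshape(-1)
m=(z>0)&(P[:,0]>.55)&(P[:,0]<.67)&(P[:,1]>-.22)&(P[:,1]<-.02)
q=P[m&(P[:,2]>.150)&(P[:,2]<.18)]
from scipy.cluster.hierarchy import fcluster,linkage
c=fcluster(linkage(q),.008,"distance")
for i in set(c):
    g=q[c==i]
    if len(g)>8: print(len(g),g.min(0).round(4),g.max(0).round(4),g.mean(0).round(4),cv2.minAreaRect(g[:,:2].astype(np.float32)*1000))
E
```

```text
[ 0.59846265 -0.16447164  0.26855577] [ 0.51883627 -0.17214435  0.38789396] [[325.1922621    0.         280.14001153]
 [  0.         325.1922621  210.94897699]
 [  0.           0.           1.        ]]
320 [ 0.6102 -0.0585  0.1501] [ 0.6367 -0.0481  0.1583] [ 0.6226 -0.0541  0.1556] ((623.4707641601562, -53.349430084228516), (25.592405319213867, 8.344018936157227), 8.398635864257812)
342 [ 0.6137 -0.0899  0.15  ] [ 0.6407 -0.0796  0.1583] [ 0.6258 -0.0853  0.1559] ((627.0281372070312, -84.53791046142578), (27.10756492614746, 8.377046585083008), 5.17227029800415)
360 [ 0.5629 -0.161   0.1503] [ 0.5758 -0.1473  0.1712] [ 0.5685 -0.1547  0.1665] ((569.6041870117188, -154.38037109375), (13.113917350769043, 12.812561988830566), 32.8720817565918)
200 [ 0.6304 -0.1873  0.1501] [ 0.6426 -0.1759  0.1587] [ 0.6354 -0.1815  0.1558] ((636.1921997070312, -181.55215454101562), (11.593114852905273, 11.320945739746094), 41.79627990722656)
196 [ 0.6275 -0.1603  0.15  ] [ 0.6399 -0.1488  0.1582] [ 0.6327 -0.1548  0.1558] ((633.4156494140625, -154.6501922607422), (11.498866081237793, 11.462353706359863), 63.52898406982422)
```

View pics/w1.png

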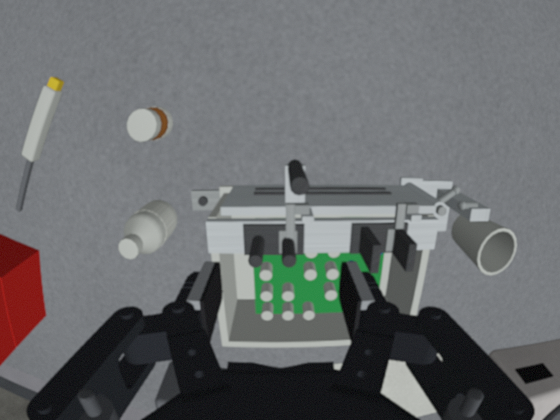

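The wrist view confirms it: the round pins are at (257, 250) and (289, 250), the plates at (370, 248) and (403, 248), and the post at (297, 178). The fitted tops are good to about 1 mm. The squeeze centre for the round catch is (0.6355, −0.1746).

Emit:
carry_out --commands '[0.037,-0.01,0,0,0,0,80,0,0,-0.04,0,0,0,80,0,0,-0.04,0,0,0,80,0,0,-0.026,0,0,0,80,0,0,-0.02,0,0,0,80,0,0,0,0,0,0,80]'

```text
time: 2.78
position: [0.6347, -0.1722, 0.1419]
orientation: [[-0.995, -0.096, -0.003], [-0.096, 0.995, 0.001], [0.003, 0.001, -1.0]]
force: [0.0, 0.5, 0.5]
grip_width: 0.0685
finger_force: 0.0
```

Emit:
carry_out --commands '[0,0,0,0,0,0,60,0,0,0,0,0,0,50,0,0,0,0,0,0,40,0,0,0,0,0,0,28,0,0,0,0,0,0,28,0,0,0,0,0,0,28]' --squeeze 20

```text
time: 3.52
position: [0.6366, -0.1765, 0.1447]
orientation: [[-0.996, -0.093, 0.003], [-0.093, 0.996, -0.005], [-0.002, -0.005, -1.0]]
force: [-0.2, -8.6, 5.9]
grip_width: 0.0244
finger_force: 8.3
```

Emit:
carry_out --commands '[0,0,0.002,0,0,0,60,0,0,0.005,0,0,0,70,0,0,0.02,0,0,0,75,0,0,0.05,0,0,0,80,0,0,0.05,0,0,0,80,0,0,0,0,0,0,80]'

```text
time: 4.28
position: [0.6372, -0.174, 0.2749]
orientation: [[-0.995, -0.095, 0.007], [-0.095, 0.995, -0.002], [-0.007, -0.003, -1.0]]
force: [0.6, 0.2, -0.8]
grip_width: 0.0683
finger_force: 0.0
```

```bash
cat > m.py <<'E'
from h import *
from scipy.cluster.hierarchy import fcluster,linkage
f=grab("wrist"); save(f,"w_last.png"); P=wcloud(f).reshape(-1,3); z=f["range_z"].reshape(-1)
print(robot.read_state()["position"])
m=(z>0)&(P[:,0]>.40)&(P[:,0]<.67)&(P[:,1]>-.22)&(P[:,1]<.06)
q=P[m&(P[:,2]>.150)&(P[:,2]<.18)]
c=fcluster(linkage(q),.005,"distance")
for i in set(c):
    g=q[c==i]
    if len(g)>20: print(len(g),cv2.minAreaRect(g[:,:2].astype(np.float32)*1000),g[:,2].max())
E
python3 m.py
```

```text
[ 0.63650204 -0.17383468  0.2722223 ]
366 ((627.0369262695312, -84.74657440185547), (26.361377716064453, 8.029291152954102), 6.902309894561768) 0.1585851182688957
347 ((623.8353271484375, -52.60457229614258), (25.554447174072266, 9.225228309631348), 7.049041748046875) 0.15838872720450894
389 ((635.4032592773438, -175.22518920898438), (11.232731819152832, 23.407470703125), 6.313046932220459) 0.15839250473732297
338 ((569.9661254882812, -154.44387817382812), (13.582369804382324, 13.43735408782959), 51.409202575683594) 0.17052295171101695
```

Round catch released: the outer span is now about 24 mm, so the slide is about 15.6 mm. Now the flat catch.

Emit:
carry_out --commands '[-0.005,0.05,0,0,0,0,80,-0.005,0.0485,0,0,0,0,80,0,0,0,0,0,0,80,0,0,-0.045,0,0,0,80,0,0,-0.045,0,0,0,80,0,0,-0.022,0,0,0,80,0,0,-0.011,0,0,0,80,0,0,0,0,0,0,80]'

```text
time: 5.32
position: [0.6253, -0.0756, 0.1465]
orientation: [[-0.996, -0.095, -0.002], [-0.095, 0.996, -0.0], [0.002, 0.0, -1.0]]
force: [0.5, 0.4, -0.1]
grip_width: 0.0682
finger_force: 0.0
```

Emit:
carry_out --commands '[0,0,0,0,0,0,60,0,0,0,0,0,0,50,0,0,0,0,0,0,40,0,0,0,0,0,0,28,0,0,0,0,0,0,28,0,0,0,0,0,0,28]'

```text
time: 6.08
position: [0.6264, -0.0772, 0.1483]
orientation: [[-0.996, -0.094, 0.002], [-0.094, 0.996, -0.004], [-0.002, -0.004, -1.0]]
force: [0.1, -5.9, 5.5]
grip_width: 0.0241
finger_force: 7.1
```

Emit:
carry_out --commands '[0,0,0.001,0,0,0,60,0,0,0.005,0,0,0,70,0,0,0.02,0,0,0,75,0,0,0.05,0,0,0,80,0,0,0.05,0,0,0,80,0,0,0,0,0,0,80]'

```text
time: 6.82
position: [0.6273, -0.0754, 0.2777]
orientation: [[-0.995, -0.095, 0.007], [-0.095, 0.995, -0.001], [-0.007, -0.002, -1.0]]
force: [0.3, -0.4, -0.4]
grip_width: 0.0684
finger_force: 0.0
```

```bash
python3 m.py
```

```text
[ 0.62648318 -0.07524939  0.27509415]
339 ((624.8433227539062, -68.24422454833984), (26.41881561279297, 7.7913055419921875), 4.0881500244140625) 0.1587950715846364
353 ((626.6538696289062, -84.19686889648438), (26.24775505065918, 7.887852191925049), 5.0113654136657715) 0.15844842702337544
367 ((569.846435546875, -153.89154052734375), (13.594486236572266, 13.097518920898438), 17.053537368774414) 0.17064947181984721
339 ((635.7349853515625, -175.23252868652344), (11.133702278137207, 23.682449340820312), 4.683956623077393) 0.15867311121778224
```

Both catches are released (the plate centres are now 16 mm apart). The post is at (0.570, −0.154), and the hinge works out at (0.596, −0.003). Next I go above the post with the jaws turned to close along its swing.

Emit:
carry_out --commands '[-0.0069,-0.0098,0,0,0,0.1635,60,-0.0069,-0.0098,0,0,0,0.1635,50,-0.0069,-0.0098,0,0,0,0.1635,50,-0.0069,-0.0098,0,0,0,0.1635,50,-0.0069,-0.0098,0,0,0,0.1635,50,-0.0069,-0.0098,0,0,0,0.1635,50,-0.0069,-0.0098,0,0,0,0.1635,50,-0.0069,-0.0098,0,0,0,0.1635,50]' --squeeze 30

```text
time: 7.88
position: [0.5697, -0.1538, 0.2717]
orientation: [[-0.161, -0.987, -0.002], [-0.987, 0.161, 0.001], [-0.0, 0.003, -1.0]]
force: [-0.5, 0.1, 0.5]
grip_width: 0.043
finger_force: 0.0
```

Emit:
carry_out --commands '[0,0,0,0,0,0,50,0,0,0,0,0,0,50]'

```text
time: 8.12
position: [0.5705, -0.1534, 0.2725]
orientation: [[-0.17, -0.985, -0.001], [-0.985, 0.17, 0.0], [-0.0, 0.001, -1.0]]
force: [-0.1, -0.4, -0.3]
grip_width: 0.0424
finger_force: 0.0
```

Emit:
carry_out --commands '[0,-0.0005,-0.04,0,0,0,50,0,0,-0.04,0,0,0,50,0,0,-0.025,0,0,0,50,0,0,-0.0125,0,0,0,50,0,0,0,0,0,0,50]'

```text
time: 8.75
position: [0.5704, -0.1538, 0.1553]
orientation: [[-0.168, -0.986, -0.001], [-0.986, 0.168, 0.0], [-0.0, 0.001, -1.0]]
force: [1.0, -0.3, 0.1]
grip_width: 0.0425
finger_force: 0.0
```

Emit:
carry_out --commands '[0,0,0,0,0,0,25,0,0,0,0,0,0,5,0,0,0,0,0,0,5,0,0,0,0,0,0,5]' --squeeze 30

```text
time: 9.25
position: [0.5713, -0.1544, 0.1569]
orientation: [[-0.167, -0.986, 0.002], [-0.986, 0.167, -0.0], [0.0, -0.002, -1.0]]
force: [0.8, 0.6, 5.8]
grip_width: 0.0129
finger_force: 29.5
```

```bash
python3 -c "
import numpy as np
H=np.array([.5961,-.0034]);p0=np.array([.5702,-.1542])
a0=np.arctan2(*(p0-H)[::-1]);g=np.linspace(0,1.57,25)
P=H+.153*np.c_[np.cos(a0-g),np.sin(a0-g)]
print(1.57/24,np.diff(P,axis=0).round(4).tolist(),P[-1])"
```

```text
0.06541666666666666 [[-0.0098, 0.002], [-0.0096, 0.0027], [-0.0095, 0.0033], [-0.0092, 0.0039], [-0.0089, 0.0045], [-0.0086, 0.0051], [-0.0083, 0.0056], [-0.0079, 0.0061], [-0.0075, 0.0066], [-0.007, 0.0071], [-0.0066, 0.0076], [-0.006, 0.008], [-0.0055, 0.0084], [-0.005, 0.0087], [-0.0044, 0.009], [-0.0038, 0.0093], [-0.0032, 0.0095], [-0.0025, 0.0097], [-0.0019, 0.0098], [-0.0012, 0.0099], [-0.0006, 0.01], [0.0001, 0.01], [0.0007, 0.01], [0.0014, 0.0099]] [0.44528731 0.02237856]
```

The post is gripped. Swinging along the arc now, turning the tool with the gate.

Emit:
carry_out --commands '[-0.0098,0.002,0.001,0,0,-0.0654,5,-0.0096,0.0027,0,0,0,-0.0654,5,-0.0095,0.0033,0,0,0,-0.0654,5,-0.0092,0.0039,0,0,0,-0.0654,5,-0.0089,0.0045,0,0,0,-0.0654,5,-0.0086,0.0051,0,0,0,-0.0654,5,-0.0083,0.0056,0,0,0,-0.0654,5,-0.0079,0.0061,0,0,0,-0.0654,5]'

```text
time: 10.25
position: [0.4991, -0.1216, 0.157]
orientation: [[-0.639, -0.769, 0.001], [-0.769, 0.639, -0.002], [0.0, -0.002, -1.0]]
force: [3.6, -3.5, -3.5]
grip_width: 0.0135
finger_force: 29.5
```

Emit:
carry_out --commands '[-0.0075,0.0066,0,0,0,-0.0654,5,-0.007,0.0071,0,0,0,-0.0654,5,-0.0066,0.0076,0,0,0,-0.0654,5,-0.006,0.008,0,0,0,-0.0654,5,-0.0055,0.0084,0,0,0,-0.0654,5,-0.005,0.0087,0,0,0,-0.0654,5,-0.0044,0.009,0,0,0,-0.0654,5,-0.0038,0.0093,0,0,0,-0.0654,5]'

```text
time: 11.25
position: [0.4531, -0.0564, 0.157]
orientation: [[-0.938, -0.347, 0.001], [-0.347, 0.938, -0.001], [-0.0, -0.001, -1.0]]
force: [2.5, -2.2, -2.5]
grip_width: 0.0131
finger_force: 29.7
```

Emit:
carry_out --commands '[-0.0032,0.0095,0,0,0,-0.0654,5,-0.0025,0.0097,0,0,0,-0.0654,5,-0.0019,0.0098,0,0,0,-0.0654,5,-0.0012,0.0099,0,0,0,-0.0654,5,-0.0006,0.01,0,0,0,-0.0654,5,0,0.01,0,0,0,-0.0654,5,0.0007,0.01,0,0,0,-0.0654,5,0.0014,0.0099,0,0,0,-0.0654,5]'

```text
time: 12.25
position: [0.4459, 0.0223, 0.157]
orientation: [[-0.986, 0.168, 0.001], [0.168, 0.986, -0.001], [-0.001, -0.001, -1.0]]
force: [2.5, -3.6, -2.4]
grip_width: 0.013
finger_force: 29.6
```

Emit:
carry_out --commands '[0,0,0,0,0,0,5,0,0,0,0,0,0,5,0,0,0,0,0,0,5,0,0,0,0,0,0,5]'

```text
time: 12.75
position: [0.4459, 0.0222, 0.157]
orientation: [[-0.986, 0.166, 0.001], [0.166, 0.986, -0.0], [-0.001, -0.0, -1.0]]
force: [2.2, -4.2, -0.4]
grip_width: 0.0128
finger_force: 29.8
```

```bash
python3 - <<'E'
from h import *
a=grab("top"); f=grab("scene")
A=cv2.resize(a["frame"][110:270,210:410],(400,320)); B=cv2.resize(f["frame"][180:340,150:350],(400,320))
cv2.imwrite("pics/end.png",np.hstack([A,B])[:,:,::-1])
print(robot.read_state()["position"],robot.read_state()["finger_force"])
E
```

```text
[0.44595229 0.02227973 0.156964  ] 29.84892100095749
```

View pics/end.png

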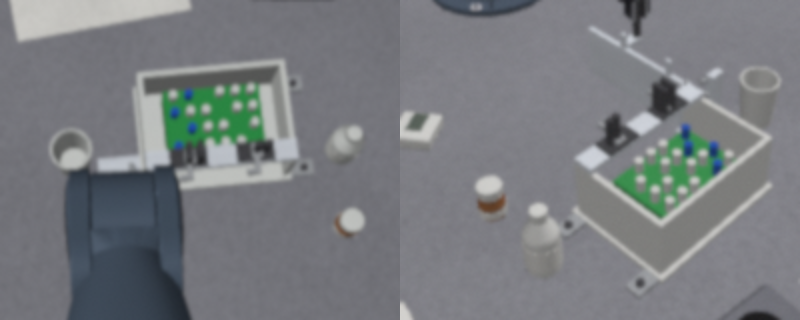

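The final view (right half) shows the gate standing out about square from the cage front, from (590, 30) to (700, 90). The gripper still holds the post at (635, 35), and the bystanders are where they were.

```bash
python3 -c "
from station import robot
print(robot.sign_off())"
```

```text
the job is handed in; nothing more can be done
None
```

I released the round catch first and then the flat catch, swung the gate out past its detent to about 90°, and handed the job in at about 13 s with the gripper still holding the post; the result of the judging was not shown.

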